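Shift the pipe threader's gear lever into third

TASK

The gear lever on the pipe-threading machine's gear case stands somewhere in the left-hand (first and second) side of its H-shaped gate. Push it with the fingertips (no grip is needed) to the neutral channel, across to the right and then forward, away from the robot, fully home into third, the slot marked with three yellow dots; do not push it into fourth on the way and do not pull up its lift-up knob. Leave the fittings and tools lying around it where they are, then move clear of the lever.

Things in the scene. Friction and masses are not known exactly. Their poses are not given: they have to be found in the camera images.
- gearbox: The grey-green gear case, 200 (x) x 230 (y) x 108 mm high on a 220 x 250 mm foot, fixed to the bench. Origin: centre of its underside, on the bench. Its +x axis points forward (away from the robot, towards the motor that sticks out 100 mm at that side), +y to the left, +z up; it stands turned by up to about 20 degrees. The lever pivots at (0, 0, 30) mm in this frame.
- gate_centre (a point): Centre of the H gate in the upper face of the 150 x 140 x 8 mm aluminium gate plate, 120 mm above the bench. Cut through it: a neutral channel along y, 24 mm wide, 63 mm long, and two slots along x, 19 mm wide, 22 mm left (+y) and right (-y) of the centre, reaching 33 mm forward and back. The 12 mm lever stem can only follow this H; the tongues' corners at the channel are bevelled by 6 mm.
- third_slot (a point): Forward end of the third slot, on the plate's upper face: 33 mm forward and 22 mm right of the gate's centre; three yellow dots are painted 12 mm beyond it. The other gears have red dots by their number: first = left forward, second = left back, fourth = right back.
- knob_centre (a point): Centre of the black lever knob with a red band: an upright barrel 36 mm in diameter and 46 mm high. This point lies on the lever's axis 168 mm from the pivot, so it is about 198 mm above the bench with the lever upright and travels about 42 mm to each side and 46 mm forward and back. Below the knob is the bare steel stem, 12 mm in diameter.
- select (a joint): Sideways lean of the lever, rad, about the gear case's x axis: 0 upright, positive to the right (-y). About -0.25 (+-0.02) in the left slots, +0.25 (+-0.02) in the right slots. Friction holds the lever where it is left; about 3 N at the knob moves it.
- shift (a joint): Forward lean of the lever, rad, about the lever's own crosswise axis: positive forward (+x of the gear case), 0 in the middle of the neutral channel, about +0.28 at the end of first or third and -0.28 at the end of second or fourth. Friction holds it; about 3 N at the knob moves it. Within about +-0.1 of 0 the bevelled corners let the lever be pushed across.
- knob (a joint): How far the lift-up knob has been pulled up along the stem, m: 0 down (as it must stay), 0.015 at most. A spring holds it down with about 10 N.
- coupling: Loose copper pipe coupling, ring 28 mm in diameter and 28 mm high, standing on the left edge of the gear case's top. Origin: centre of its underside. Leave alone.
- valve: Loose brass ball valve with a red handle, about 75 x 38 x 61 mm, on the bench to the left of the gear case. Origin: centre of its underside. Leave alone.
- jar: Loose clear jar with a blue lid, 72 mm in diameter, 90 mm high. Origin: centre of its underside. Leave alone.
- wrench: Loose steel wrench, 180 mm long, lying to the right of the gear case. Origin: centre of its underside. Leave alone.
- carton: Loose cardboard carton, 110 x 140 x 80 mm. Origin: centre of its underside. Leave alone.
- tape: Loose yellow tape measure, 60 x 35 x 60 mm. Origin: centre of its underside. Leave alone.
- pipe_nipple: Loose copper pipe end standing upright, 34 mm in diameter, 70 mm high. Origin: centre of its underside. Leave alone.

How it is judged:
On the way, in this order (a step that is already met when the one before it is completed fails the run):
1. the lever is across in the right-hand side of the gate, not yet in third (value of joint select above 0.2 rad and value of joint shift below 0.2 rad).
2. the lever is fully forward in third (value of joint select above 0.2 rad and value of joint shift above 0.24 rad), for 0.2 s.
At the end, for the whole second after the job is handed in: The lever stands still in third: select above 0.2 rad and shift above 0.24 rad (stop at about 0.28); the knob is down (under 3 mm) and every loose thing is within 30 mm of where it started (all of step 2 and velocity of joint shift between -0.05 and 0.05 rad/s and value of joint knob below 0.003 m and distance of each of coupling, valve, jar, wrench, carton, tape, pipe_nipple from where it was at the start of the episode below 0.03 m); the robot touches nothing.
It fails at once if the lever was pushed into fourth (value of joint select above 0.1 rad and value of joint shift below -0.17 rad).
It fails at once if the knob was pulled up by more than 8 mm (value of joint knob above 0.008 m).
It fails at once if a bystander was moved by more than 30 mm, lifted or carried (distance of any of coupling, valve, jar, wrench, carton, tape, pipe_nipple from where it was at the start of the episode above 0.03 m).
It also fails if it takes over 61 s, if anything falls off the work surface, if the arm or the gripper's body presses on something with over 40 N, if the wrist force passes 120 N, or if a joint passes its speed limit or range.

ROBOT

A 6-joint arm with a two-finger parallel gripper is mounted at the origin on the work surface. World frame = base frame: x ahead of the robot, y to its left, z up, the work surface at z = 0. Lengths are in m, angles in rad, forces in N, time in s.
With the tool pointing down it reaches from about 0.3 to 0.875 m from the base axis. Payload 6.4 kg.
Tool frame: the origin (TCP) lies where the fingers leave the gripper's body, on its centre line; the fingertips stand 64 mm ahead of it and the grasp point (between the pads) lies 45 mm ahead of it (robot.tcp_to_tips is the distance from the TCP to the fingertips, in m); z points along the fingers, y is the line along which they close (so a half turn about z gives the same grasp; the last joint's range is limited). The gripper opens to 88 mm and grips with 3 to 60 N. Pads are 18 mm wide; open, the fingers measure 123 mm over their backs; the gripper's body (75 mm by 187 mm) begins 45 mm behind the grasp point.
Start: joints at [0.925, 0.181, 1.607, -0, 1.354, -0.206], TCP at [0.245, 0.52, 0.303] pointing down, gripper open.
Joint ranges: [-2.99, 2.99], [-0.89, 2.07], [0.3, 2.58], [-1.14, 4.28], [0, 2.63], [-3.12, 3.12]. Speed limits (rad/s): [2.57, 2.57, 3.01, 3.14, 3.14, 3.14].

INTERFACE

Orientations are given as a unit quaternion [w, x, y, z].
In Python, from cell import read_state, imaging, robot gives the robot as it stands.
- The arm moves only by the tool apply_moves, never from a script. Its argument "increments" is a list of rows, each a list of 5 numbers: the shift along the world's x, y, z as a fraction of full scale, then the turn about the world's z as a fraction of full scale, then the opening, from 0 (shut) to 1 (fully open). A call has 1 to 12 rows; each row is the pose to reach, as a shift and turn from the pose commanded when the call began, turning the shorter way round; what a row does not reach only later rows make up. Full scale, the value 1, is 25 cm for a shift and pi rad for a turn. A row lasts 1/10 s, in which the tool goes at most 50 mm and 8.59 degrees, less where a joint would pass 70% of its speed; a pose out of reach is approached as far as the arm can. A call with a number of a shift or a turn outside -1 to 1 is refused whole. A call with a gripper value outside its range is refused whole. The fingers move at their own pace and stop on an object; "squeeze" is the grip in N (left out, the last holds). Time passes only in rows, so rows that repeat a pose let the fingers close. It gives the time, the measured TCP pose, the force, the opening and the grip force at its end, in the units of the state.
- read_state(): the state, without advancing time (a new reading comes with each control period).
- imaging.camera(name): name is "scene" or "side" or "wrist"; returns a dict with "img" (480x640x3 uint8, red, green, blue), "K" (3x3 intrinsics, pixels), "xyz" and "attitude" of the camera in the world; the wrist camera has in their place "T_tool_cam" (4x4, takes a point from camera to tool coordinates, whose origin is the TCP and whose axes are the flange's). Camera axes: x right, y down, z forward; pixel columns grow to the right and rows downward; lengths in m; the calibration is good to about 2 mm. A picture is of the moment at which its call begins: read the wrist's pose just before it. There is no depth.
- robot.close_job(): hands the job in; it is judged then, once.
The state is a dict: "t": time; "joint_positions": joint angles; "qd": joint speeds; "effort": joint torques, N m; "tool_pos": TCP position; "tcp_rot": TCP orientation; "force": force on the tool from outside, world axes, zero at the start; "moment": the same for the moment, N m; "gripper_width": opening from 0.0 (shut) to 1.0 (fully open); "grip_force": force on a finger pad.
Only numpy, scipy, OpenCV 4.12 (cv2) and the standard library are available. Lean on these libraries where they do the work, as an engineer would, in place of code of your own. Each camera call takes 0.05 s, during which the arm holds its last target. There are 200 camera calls.

## Working session

There is one attempt and no reset: what is moved stays moved. The work goes in short steps, Python scripts to look and compute and a tool call to move; the robot and the scene stay as the last step left them, time stands still between calls to the robot, and variables do not carry over. Pictures are saved under pics/ and viewed, at most 10 in all, crops included, and the job is handed in when it is done.

Besides the shell and the picture viewer there is one more tool, called after ">>>" in YAML: its name, and indented under it one key for each argument. apply_moves: Moves the arm, as the interface text tells. Shift numbers are shares of 25 cm and turn numbers shares of pi rad, none past 1 either way. Its arguments: {"type":"object","properties":{"increments":{"type":"array","items":{"type":"array","items":{"type":"number","minimum":-1,"maximum":1}}},"squeeze":{"type":"number"}},"required":["increments"]}

```bash
mkdir -p pics; python3 - <<'E'
from cell import read_state, imaging, robot
import cv2
s=read_state();print(s['t'],s['tool_pos'],s['tcp_rot'],s['gripper_width'])
for n in('scene','side'):
    c=imaging.camera(n);cv2.imwrite(f'pics/{n}0.png',c['img'][:,:,::-1]);print(n,c['K'],c['xyz'],c['attitude'])
E
```

```text
0.0 [0.24451119 0.51994187 0.30182819] [-3.58719279e-04  2.18095714e-01  9.75926994e-01 -7.96010895e-04] 0.9992633281085822
scene [[439.19558175   0.         323.49249366]
 [  0.         439.19558175 234.38733897]
 [  0.           0.           1.        ]] [1.18973517 0.04740464 0.92560106] [-0.23413885  0.66539964  0.66419156 -0.24753161]
side [[547.2828077    0.         312.09667692]
 [  0.         547.2828077  235.61745869]
 [  0.           0.           1.        ]] [ 0.04137427 -1.05212251  0.97186856] [-0.44760713  0.87060046 -0.17835298  0.09946315]
```

View pics/scene0.png

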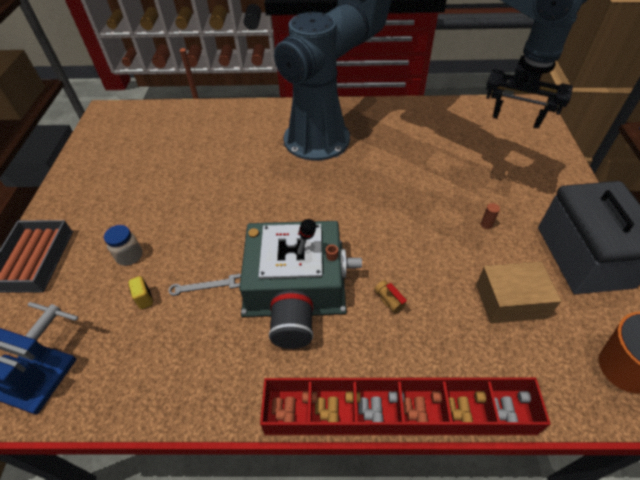

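View pics/side0.png

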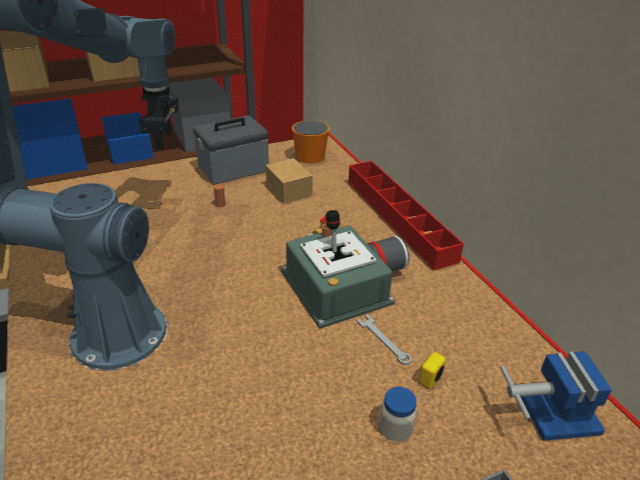

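The scene view shows the gear case near (290,265) with the knob at about (308,228). The side view has the knob at (333,219). I'll enlarge both for plate corners and the knob.

```bash
python3 - <<'E'
import cv2,numpy as np
a=cv2.imread('pics/scene0.png')[210:290,240:350]; b=cv2.imread('pics/side0.png')[200:280,285:395]
f=lambda i:cv2.resize(i,None,fx=7,fy=7,interpolation=cv2.INTER_CUBIC)
cv2.imwrite('pics/sc.png',f(a));cv2.imwrite('pics/si.png',f(b))
E
```

```text
(no output)
```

View pics/sc.png

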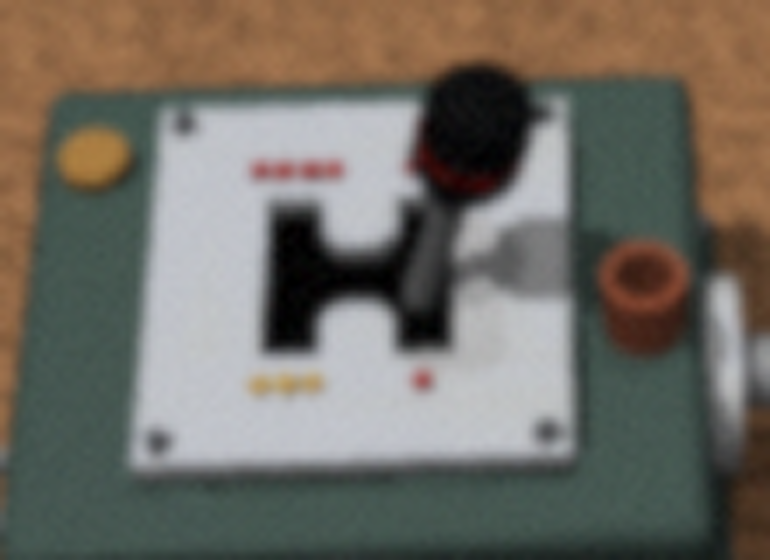

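View pics/si.png

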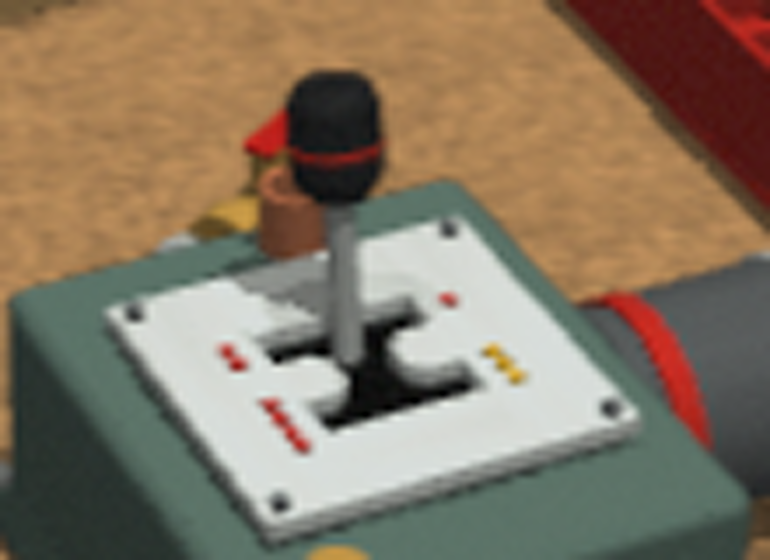

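The crops show the plate corners clearly. In the scene crop they are (160,100), (570,95), (577,462) and (130,468). The knob is at about (473,132) in the scene crop and (336,137) in the side crop. The lever stands left, around neutral or slightly back.

```bash
cat > h.py <<'E'
import numpy as np
from scipy.spatial.transform import Rotation as R
from scipy.optimize import least_squares
q=lambda a:R.from_quat(np.roll(a,-1))
SC=(439.1956,323.4925,234.3873,np.array([1.18973517,.04740464,.92560106]),q([-0.23413885,0.66539964,0.66419156,-0.24753161]))
SI=(547.2828,312.0967,235.6175,np.array([.04137427,-1.05212251,.97186856]),q([-0.44760713,0.87060046,-0.17835298,0.09946315]))
def ray(c,p): return c[4].apply([(p[0]-c[1])/c[0],(p[1]-c[2])/c[0],1])
def onz(c,p,z): d=ray(c,p); return c[3]+d*(z-c[3][2])/d[2]
def tri(p1,p2):
    A=[];b=[]
    for c,p in((SC,p1),(SI,p2)):
        d=ray(c,p);d/=np.linalg.norm(d);M=np.eye(3)-np.outer(d,d);A.append(M);b.append(M@c[3])
    return np.linalg.lstsq(np.vstack(A),np.hstack(b),rcond=None)[0]
sc=lambda u,v:(u/7+240,v/7+210)
si=lambda u,v:(u/7+285,v/7+200)
E
python3 - <<'E'
from h import *
L=np.array([[-75,-70],[-75,70],[75,70],[75,-70]])/1e3
def fit(P):
    f=lambda x:((L@np.array([[np.cos(x[2]),np.sin(x[2])],[-np.sin(x[2]),np.cos(x[2])]])+x[:2])-P).ravel()
    r=least_squares(f,[.5,0,0]);return r.x,np.abs(r.fun).max()
A=np.array([onz(SC,sc(*p),.12)[:2] for p in[(160,100),(570,95),(577,462),(130,468)]])
B=np.array([onz(SI,si(*p),.12)[:2] for p in[(270,530),(105,310),(455,215),(640,415)]])
for P in(A,B,(A+B)/2): x,e=fit(P);print(x,e)
k=tri(sc(473,132),si(336,137));print('knob',k)
c,s=np.cos(x[2]),np.sin(x[2]);d=k[:2]-x[:2];print('local',c*d[0]+s*d[1],-s*d[0]+c*d[1])
cp=tri(sc(645,300),si(292,212));print('coupling',cp)
E
```

```text
[ 0.56102205 -0.04536374  0.01765193] 0.0031954462901278013
[ 0.56256348 -0.04982328  0.03747544] 0.0012147428128052445
[ 0.56179277 -0.04759351  0.02745732] 0.002135188557819967
knob [ 0.56548319 -0.00555064  0.19368131]
local 0.004843275929480133 0.04192570565672638
coupling [0.57602906 0.04867778 0.12166236]
```

>>> apply_moves:
  increments:
    - [1,-1,0,-0.351,0.23]
    - [1,-1,0,-0.351,0.23]
    - [1,-1,0,-0.351,0.23]
    - [1,-1,0,-0.351,0.23]
    - [1,-1,0,-0.351,0.23]
    - [1,-1,0,-0.351,0.23]
    - [1,-1,0,-0.351,0.23]
    - [1,-1,0,-0.351,0.23]
    - [1,-1,0,-0.351,0.23]
    - [1,-1,0,-0.351,0.23]

```text
t: 1.1
tool_pos: [0.4943, 0.2704, 0.3022]
tcp_rot: [-0.0, 0.696, 0.718, -0.0]
force: [-0.8, 0.1, 0.3]
gripper_width: 0.23
grip_force: 0.0
```

>>> apply_moves:
  increments:
    - [0.275,-0.842,0,0,0.23]
    - [0.275,-0.842,0,0,0.23]
    - [0.275,-0.842,0,0,0.23]
    - [0.275,-0.842,0,0,0.23]
    - [0.275,-0.842,0,0,0.23]
    - [0.275,-0.842,0,0,0.23]
    - [0.275,-0.842,-0.125,0,0.23]
    - [0.275,-0.842,-0.252,0,0.23]
    - [0.275,-0.842,-0.252,0,0.23]
    - [0.275,-0.842,-0.252,0,0.23]

```text
t: 2.1
tool_pos: [0.5629, 0.0615, 0.2399]
tcp_rot: [-0.001, 0.696, 0.718, -0.0]
force: [-0.6, 0.2, -0.2]
gripper_width: 0.231
grip_force: 0.0
```

```bash
python3 - <<'E'
from cell import imaging
import cv2,numpy as np
f=lambda i:cv2.resize(i,None,fx=4,fy=4,interpolation=cv2.INTER_CUBIC)
a=imaging.camera('scene')['img'][180:300,240:340,::-1];b=imaging.camera('side')['img'][160:280,285:385,::-1]
cv2.imwrite('pics/p1.png',np.hstack([f(a),f(b)]))
E
```

```text
(no output)
```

View pics/p1.png

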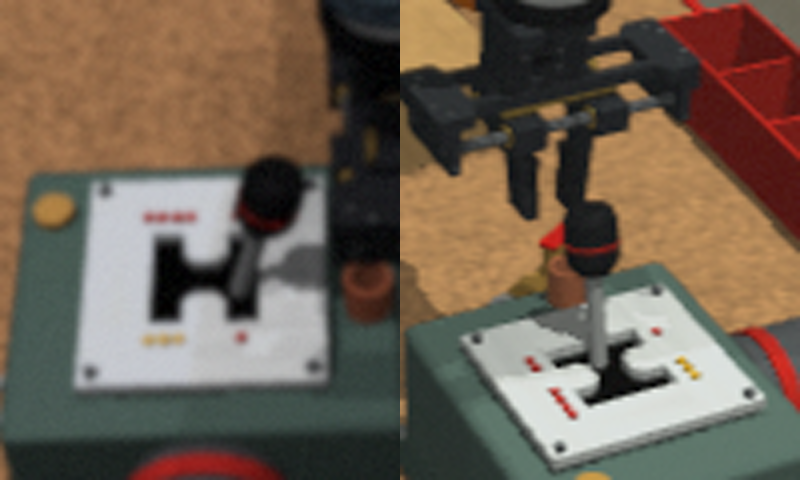

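>>> apply_moves:
  increments:
    - [0,-0.08,0,0,0.23]
    - [0,-0.12,0,0,0.23]
    - [0,-0.16,0,0,0.23]
    - [0,-0.2,0,0,0.23]
    - [0,-0.24,0,0,0.23]
    - [0,-0.28,0,0,0.23]
    - [0,-0.32,0,0,0.23]
    - [0,-0.36,0,0,0.23]
    - [0,-0.4,0,0,0.23]

```text
t: 3.1
tool_pos: [0.5637, -0.0411, 0.2397]
tcp_rot: [0.0, 0.697, 0.717, 0.0]
force: [2.4, 3.4, 2.6]
gripper_width: 0.231
grip_force: 2.2
```

```bash
cat > snap.py <<'E'
from cell import imaging
import cv2,numpy as np,sys
f=lambda i:cv2.resize(i,None,fx=4,fy=4,interpolation=cv2.INTER_CUBIC)
a=imaging.camera('scene')['img'][180:300,240:340,::-1];b=imaging.camera('side')['img'][160:280,285:385,::-1]
cv2.imwrite(sys.argv[1],np.hstack([f(a),f(b)]))
E
python3 snap.py pics/p2.png
```

```text
(no output)
```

View pics/p2.png

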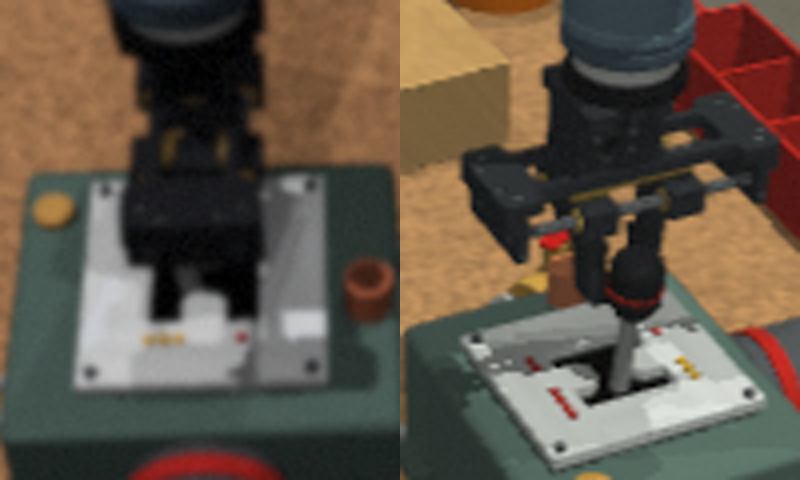

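The cradle is carrying the knob across, and the stem is right of centre in the channel. I'll continue until it meets the stop.

>>> apply_moves:
  increments:
    - [0,-0.03,0,0,0.23]
    - [0,-0.06,0,0,0.23]
    - [0,-0.06,0,0,0.23]

```text
t: 3.5
tool_pos: [0.5632, -0.056, 0.239]
tcp_rot: [-0.0, 0.697, 0.717, -0.0]
force: [2.4, 1.3, -0.2]
gripper_width: 0.229
grip_force: 0.9
```

>>> apply_moves:
  increments:
    - [0,-0.015,0,0,0.23]
    - [0,-0.015,0,0,0.23]

```text
t: 3.7
tool_pos: [0.5633, -0.0591, 0.2392]
tcp_rot: [-0.0, 0.697, 0.717, -0.0]
force: [2.5, 1.0, -2.1]
gripper_width: 0.23
grip_force: 1.1
```

>>> apply_moves:
  increments:
    - [0,-0.016,0,0,0.23]
    - [0,-0.016,0,0,0.23]

```text
t: 3.9
tool_pos: [0.5634, -0.0631, 0.2395]
tcp_rot: [-0.0, 0.697, 0.717, -0.0]
force: [1.7, 2.2, -2.3]
gripper_width: 0.228
grip_force: 1.3
```

>>> apply_moves:
  increments:
    - [0,-0.012,0,0,0.23]
    - [0,-0.012,0,0,0.23]

```text
t: 4.1
tool_pos: [0.5635, -0.0662, 0.2397]
tcp_rot: [0.0, 0.697, 0.717, -0.0]
force: [1.6, 2.5, -3.1]
gripper_width: 0.23
grip_force: 1.3
```

```bash
python3 snap.py pics/p3.png
```

```text
(no output)
```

View pics/p3.png

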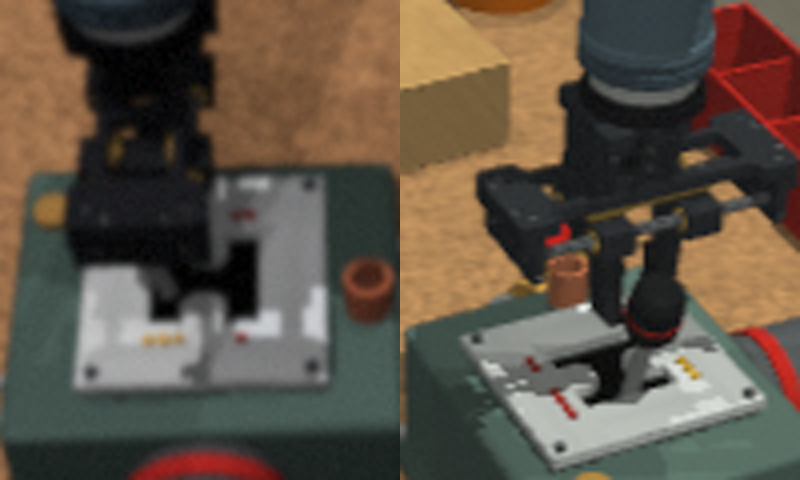

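>>> apply_moves:
  increments:
    - [0,-0.016,0,0,0.23]
    - [0,-0.016,0,0,0.23]

```text
t: 4.4
tool_pos: [0.5635, -0.069, 0.2395]
tcp_rot: [-0.001, 0.697, 0.717, 0.001]
force: [2.0, 7.4, -3.0]
gripper_width: 0.228
grip_force: 3.6
```

```bash
python3 -c "
from h import *
d=onz(SI,(285+257/4,160+308/4),.193)-[.5618,-.0476,0]; c,s=np.cos(.027),np.sin(.027);print(c*d[0]+s*d[1],-s*d[0]+c*d[1])
from cell import read_state;s=read_state();print(s['tool_pos'],s['force'])"
```

```text
0.007550461775911982 -0.04510490174199551
[ 0.56345044 -0.069037    0.23945937] [ 2.03721761  7.37204612 -2.97455536]
```

>>> apply_moves:
  increments:
    - [0,0.12,0,0,0.23]
    - [0,0.12,0,0,0.23]
    - [-0.2,0.12,0,0,0]
    - [-0.28,0.12,0,0,0]
    - [-0.28,0.12,-0.02,0,0]
    - [-0.28,-0.075,-0.02,0,0]
    - [-0.28,-0.075,-0.02,0,0]
    - [-0.2,-0.075,-0.02,0,0]
    - [-0.2,-0.075,-0.02,0,0]

```text
t: 5.3
tool_pos: [0.5157, -0.09, 0.2354]
tcp_rot: [0.001, 0.697, 0.717, 0.0]
force: [0.0, 0.4, -0.6]
gripper_width: 0.007
grip_force: 0.0
```

```bash
python3 snap.py pics/p4.png
```

```text
(no output)
```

View pics/p4.png

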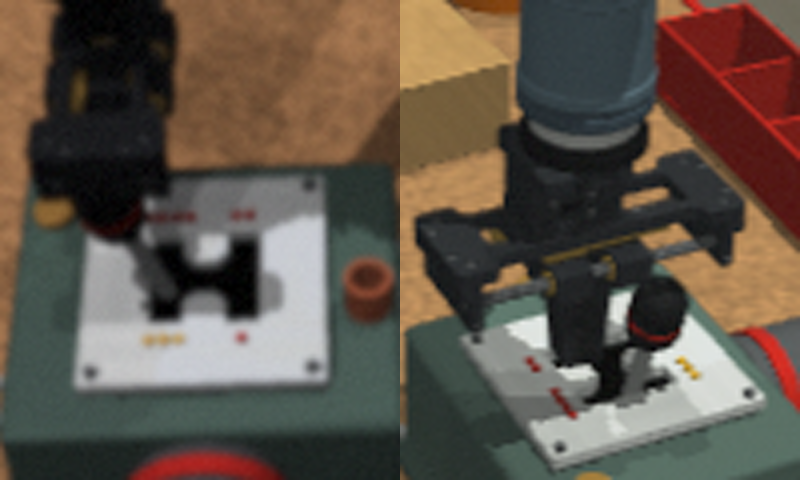

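The lever is in the right-hand channel, with the knob at about (657,310) in the side half. The closed fingers are behind it, lined up in y. Next I push forward towards TCP x of about 0.568.

>>> apply_moves:
  increments:
    - [0.04,0,0,0,0]
    - [0.08,0.002,0,0,0]
    - [0.11,0.004,0,0,0]
    - [0.14,0.006,0,0,0]
    - [0.17,0.008,0,0,0]
    - [0.19,0.01,0,0,0]
    - [0.19,0.01,0,0,0]

```text
t: 6.1
tool_pos: [0.5616, -0.0862, 0.2345]
tcp_rot: [0.0, 0.697, 0.717, -0.0]
force: [-0.8, -1.2, 0.3]
gripper_width: 0.003
grip_force: 0.8
```

>>> apply_moves:
  increments:
    - [0.016,0,0,0,0]
    - [0.016,0,0,0,0]

```text
t: 6.3
tool_pos: [0.5651, -0.086, 0.2344]
tcp_rot: [-0.0, 0.697, 0.717, -0.0]
force: [-2.4, -1.2, 0.2]
gripper_width: 0.005
grip_force: 1.0
```

>>> apply_moves:
  increments:
    - [0.016,0,0,0,0]
    - [0.016,0,0,0,0]

```text
t: 6.5
tool_pos: [0.5691, -0.0859, 0.2343]
tcp_rot: [-0.0, 0.697, 0.717, 0.0]
force: [-1.4, -0.7, -2.8]
gripper_width: 0.005
grip_force: 1.0
```

>>> apply_moves:
  increments:
    - [0.016,0,0,0,0]
    - [0.016,0,0,0,0]

```text
t: 6.7
tool_pos: [0.5733, -0.0859, 0.2345]
tcp_rot: [-0.0, 0.697, 0.717, 0.0]
force: [-2.2, 0.7, -1.6]
gripper_width: 0.005
grip_force: 1.1
```

>>> apply_moves:
  increments:
    - [0.012,0,0,0,0]
    - [0.012,0,0,0,0]

```text
t: 6.9
tool_pos: [0.5755, -0.0858, 0.2342]
tcp_rot: [-0.001, 0.697, 0.717, -0.001]
force: [-5.0, 0.7, -1.2]
gripper_width: 0.005
grip_force: 2.9
```

>>> apply_moves:
  increments:
    - [0.012,0,0,0,0]
    - [0.012,0,0,0,0]
    - [0.012,0,0,0,0]

```text
t: 7.2
tool_pos: [0.5769, -0.0858, 0.234]
tcp_rot: [-0.003, 0.697, 0.717, -0.002]
force: [-13.6, 0.8, 2.3]
gripper_width: 0.004
grip_force: 7.0
```

The force has risen to about 14 N, so the lever is at the stop. I'll back off, rise and look.

>>> apply_moves:
  increments:
    - [-0.1,0,0,0,0]
    - [-0.25,0,0,0,0]
    - [-0.4,0,0,0,0]
    - [-0.5,0,0.2,0,0]
    - [-0.6,0,0.3,0,0]
    - [-0.6,0,0.3,0,0]
    - [-0.6,0,0.3,0,0]

```text
t: 7.9
tool_pos: [0.4301, -0.0867, 0.3114]
tcp_rot: [0.003, 0.697, 0.717, 0.001]
force: [-0.3, -0.3, 0.4]
gripper_width: 0.006
grip_force: 0.0
```

```bash
python3 snap.py pics/p5.png
```

```text
(no output)
```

View pics/p5.png

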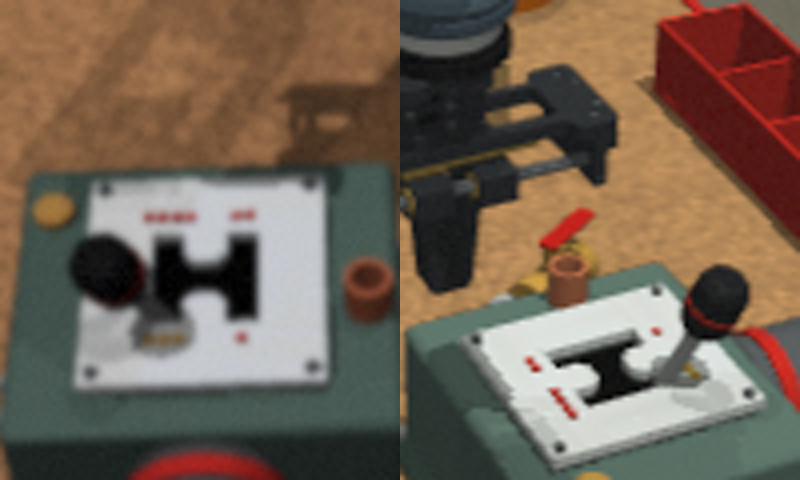

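The lever is at the forward end of the third slot, with the knob at (105,270) in the scene half and (715,303) in the side half. The coupling hasn't moved. I'll check the lean angles, then hand in.

```bash
python3 - <<'E'
from h import *
from cell import robot
k=tri((240+105/4,180+270/4),(285+315/4,160+303/4))
d=k-[.5618,-.0476,.03];c,s=np.cos(.027),np.sin(.027);x,y=c*d[0]+s*d[1],-s*d[0]+c*d[1]
sh=np.arcsin(x/.168);se=np.arctan2(-y,d[2]);print(k,x,y,sh,se)
if sh>.25 and se>.21: print(robot.close_job())
E
```

```text
[ 0.6099904 -0.0925006  0.1868426] 0.04696066704743408 -0.046185213464430615 0.283302248682244 0.2863743700226954
the job is handed in; nothing more can be done
None
```

The lever is fully home in third (camera estimate: shift about 0.28 rad, select about 0.29 rad), I saw no fitting or tool move in the close-up views, the arm is clear, and the job is handed in, though the hand-in gave no verdict.

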